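Clear the jar and sweep the clay offcuts into the scrap pan

ROBOT

A 6-joint arm with a two-finger parallel gripper is mounted at the origin on the work surface. World frame = base frame: x ahead of the robot, y to its left, z up, the work surface at z = 0. Lengths are in m, angles in rad, forces in N, time in s.
With the tool pointing down it reaches from about 0.25 to 0.775 m from the base axis. Payload 4 kg.
Tool frame: the origin (TCP) lies midway between the tips of the shut fingers; the grasp point (between the pads) lies 19 mm behind it; z points along the fingers, y is the line along which they close (so a half turn about z gives the same grasp; the last joint's range is limited). The gripper opens to 94 mm and grips with 3 to 60 N. Pads are 16 mm wide; open, the fingers measure 119 mm over their backs; the gripper's body (75 mm by 177 mm) begins 78 mm behind the grasp point.
Start: joints at [-1.211, 0.087, 1.371, -0, 1.684, -0.103], TCP at [0.246, -0.492, 0.171] pointing down, gripper open.
Joint ranges: [-3.1, 3.1], [-0.76, 2.03], [0.27, 2.55], [-1.08, 4.22], [0.17, 2.65], [-2.57, 2.57]. Speed limits (rad/s): [2.79, 2.79, 3.14, 3.14, 3.14, 3.14].

INTERFACE

Orientations are given as [roll, pitch, yaw] about the fixed x, y, z axes, in that order (R = Rz(yaw) Ry(pitch) Rx(roll)).
In Python, from bench import robot gives the robot as it stands. The module is installed in compiled form; this text tells all that it offers.
- The arm moves only by the tool arm_command, never from a script. Its argument "targets" is a list of rows, each a list of 4 numbers: the shift along the world's x, y, z as a fraction of full scale, then the turn about the world's z as a fraction of full scale. A call has 1 to 8 rows; each row is the pose to reach, as a shift and turn from the pose commanded when the call began; what a row does not reach only later rows make up. Full scale, the value 1, is 0.5 m for a shift and 120 degrees for a turn. A row lasts 1/12 s, in which the tool goes at most 41.7 mm and 7.16 degrees, less where a joint would pass 70% of its speed; a pose out of reach is approached as far as the arm can. A call with a number of a shift or a turn outside -1 to 1 is refused whole. A call with a gripper value outside its range is refused whole. "claw" is the closure, from 0 (fully open) to 1 (shut), set as the call begins (left out, the last holds). The fingers move at their own pace and stop on an object; the grip force is fixed at half the most. Time passes only in rows, so rows that repeat a pose let the fingers close. It gives the time, the measured TCP pose, the force, the opening and the grip force at its end, in the units of the state.
- robot.get_obs(): the state, without advancing time (a new reading comes with each control period).
- robot.snapshot(name): name is "scene" or "top"; returns the picture (400x640x3 uint8, red, green, blue); there is no depth.
- robot.camera_info(name): a dict with "vfov" (degrees; the focal length in pixels is half the picture's height over the tangent of half this angle, whatever the lens; pixels are square), "cx", "cy" (the principal point, pixels), "extrinsics" (4x4, takes a point from camera to world coordinates). Camera axes: x right, y up, looking along -z (the intrinsics and any distortion apply to the point x, -y, -z); pixel columns grow to the right and rows downward; lengths in m; the calibration is good to about 2 mm. A picture is of the moment at which its call begins. camera_info takes no time and is no camera call.
- robot.close_job(): hands the job in; it is judged then, once.
The state is a dict: "time": time; "joint_positions": joint angles; "qvel": joint speeds; "joint_torque": joint torques, N m; "tool_pos": TCP position; "ee_rot": TCP orientation; "wrist_force": force on the tool from outside, world axes, zero at the start; "wrist_torque": the same for the moment, N m; "width": finger opening in m; "finger_force": force on a finger pad.
Only numpy, scipy, OpenCV 4.12 (cv2) and the standard library are available. Lean on these libraries where they do the work, as an engineer would, in place of code of your own. Each camera call takes 0.05 s, during which the arm holds its last target. There are 200 camera calls.

TASK

The blue-lidded glaze jar is standing in front of the scrap pan: first set it down upright on the yellow spot on the dark jar board, between the two white-lidded jars, without dropping it, tipping it or shifting its neighbours. Then take the sweeper by its green handle and push all four white clay offcuts over the yellow lip into the grey pan, past the lip, touching them with the sweeper only and not with the robot or the jar. Last, stand the sweeper upright on the bare bench outside the pan.

Things in the scene. Friction and masses are not known exactly. Their poses are not given: they have to be found in the camera images.
- pan: grey scrap pan fixed to the bench, open to its -y. Origin on the bench at the middle of the yellow lip's front edge; +y into the pan, x across. The lip slopes up over y = 0 to 35 mm to a 4 mm thick floor that ends at the rear wall, y = 195 mm. Inside x = -125 to 125 mm; side walls (from y = 0) and rear wall 40 mm high, 5 mm thick. Black handle 90 mm long behind it, 31 mm high
- sweeper: loose bench sweeper standing on its blade, 0.35 kg: blade block 160 mm along its x, 28 mm thick along y, 36 mm high (black rubber below, wood above); upright green handle in the middle, 60 mm along x, 26 mm along y, from 34 to 114 mm height. Origin at the centre of the blade's underside, z up
- blue_jar: loose closed glaze jar with a blue lid, 100 mm tall, lid 60 mm across over its top 30 mm, body 56 mm across, 0.3 kg; origin at the centre of its underside, z up; it stands on the bench before the pan's mouth
- board: dark wooden jar board fixed on the bench, 320 mm along its x, 100 mm along y, 12 mm thick; origin at the centre of its underside
- board_spot (a point): centre of the yellow round spot (72 mm across) on top of the jar board, midway between the two white-lidded jars, whose axes stand about 100 mm from it along the board's x; z up, 12 mm above the bench
- scrap_a: loose chunky offcut of white fired clay, irregular, about 62 x 42 mm in plan and 24 mm thick, 70 g; origin at the centre of its underside, z up, x along its length
- scrap_b: loose chunky offcut of white fired clay, irregular, about 62 x 42 mm in plan and 22 mm thick, 70 g; origin at the centre of its underside, z up, x along its length
- scrap_c: loose chunky offcut of white fired clay, irregular, about 62 x 42 mm in plan and 26 mm thick, 70 g; origin at the centre of its underside, z up, x along its length
- scrap_d: loose chunky offcut of white fired clay, irregular, about 62 x 42 mm in plan and 22 mm thick, 70 g; origin at the centre of its underside, z up, x along its length
- jar_a: loose closed glaze jar with a white lid, 100 mm tall, lid 60 mm across over its top 30 mm, body 56 mm across, 0.3 kg; origin at the centre of its underside, z up; yellow label; stands at one end of the jar board; leave alone
- jar_b: loose closed glaze jar with a white lid, 100 mm tall, lid 60 mm across over its top 30 mm, body 56 mm across, 0.3 kg; origin at the centre of its underside, z up; orange label; stands at the other end of the jar board; leave alone
There are look-alikes about, which are no part of the job. Leave any orange, pink or purple look-alike of the sweeper alone.

How it is judged:
On the way, in this order (a step that is already met when the one before it is completed fails the run):
1. the blue-lidded jar stands released on the board's yellow spot (horizontal distance between blue_jar and board_spot below 0.025 m and z of blue_jar in the frame of board_spot below 0.006 m and angle between blue_jar's own z axis and vertical below 0.1 rad and contact force between the fingers and blue_jar below 0.1 N), for 0.2 s.
2. all four offcuts are in the pan, past the lip (y of scrap_a in the frame of pan between 0.05 and 0.195 m and x of scrap_a in the frame of pan between -0.12 and 0.12 m and height (world z) of each of scrap_a, scrap_b, scrap_c, scrap_d below 0.045 m and y of scrap_b in the frame of pan between 0.05 and 0.195 m and x of scrap_b in the frame of pan between -0.12 and 0.12 m and y of scrap_c in the frame of pan between 0.05 and 0.195 m and x of scrap_c in the frame of pan between -0.12 and 0.12 m and y of scrap_d in the frame of pan between 0.05 and 0.195 m and x of scrap_d in the frame of pan between -0.12 and 0.12 m), for 0.2 s.
At the end, for the whole second after the job is handed in: All four offcuts rest in the pan, centres 15 mm or more past the lip; the blue-lidded jar stands upright on the board within 25 mm of the spot's centre; the sweeper stands upright on the bare bench outside the pan (both within 0.1 rad); all released and still (all of step 1 and all of step 2 and linear speed of each of scrap_a, scrap_b, scrap_c, scrap_d, sweeper below 0.02 m/s and angle between sweeper's own z axis and vertical below 0.1 rad and height (world z) of sweeper between -0.005 and 0.006 m and (y of sweeper in the frame of pan below -0.015 m or y of sweeper in the frame of pan above 0.21 m or x of sweeper in the frame of pan below -0.14 m or x of sweeper in the frame of pan above 0.14 m)); the robot touches nothing.
It fails at once if the robot or the jar pushes an offcut (over 0.5 N, jar 2 N) (contact force between any of the fingers, the arm and scrap_a above 0.5 N or contact force between blue_jar and scrap_a above 2 N or contact force between any of the fingers, the arm and scrap_b above 0.5 N or contact force between blue_jar and scrap_b above 2 N or contact force between any of the fingers, the arm and scrap_c above 0.5 N or contact force between blue_jar and scrap_c above 2 N or contact force between any of the fingers, the arm and scrap_d above 0.5 N or contact force between blue_jar and scrap_d above 2 N).
It fails at once if the blue-lidded jar is tipped beyond 0.5 rad (angle between blue_jar's own z axis and vertical above 0.5 rad).
It fails at once if the blue-lidded jar is dropped (falls free faster than 0.6 m/s) (linear speed of blue_jar above 0.6 m/s and contact force between the fingers and blue_jar below 0.1 N).
It fails at once if a neighbouring jar is shifted by over 20 mm (distance of any of jar_a, jar_b from where it was at the start of the episode above 0.02 m).
It also fails if it takes over 72 s, if anything falls off the work surface, if the arm or the gripper's body presses on something with over 40 N, if the wrist force passes 120 N, or if a joint passes its speed limit or range.

## Working session

There is one attempt and no reset: what is moved stays moved. The work goes in short steps, Python scripts to look and compute and a tool call to move; the robot and the scene stay as the last step left them, time stands still between calls to the robot, and variables do not carry over. Pictures are saved under pics/ and viewed, at most 10 in all, crops included, and the job is handed in when it is done.

Besides the shell and the picture viewer there is one more tool, called after "Emit:" as name([rows], argument=value, ...), one row to a line, values as JSON. arm_command: Moves the arm, as the interface text tells. Shift numbers are shares of 0.5 m and turn numbers shares of 120 degrees, none past 1 either way. Its arguments: {"type":"object","properties":{"targets":{"type":"array"},"claw":{"type":"number"}},"required":["targets"]}

```bash
mkdir -p pics; cat > h.py <<'E'
import numpy as np, cv2
from bench import robot
def cam(n):
    c=robot.camera_info(n); f=200/np.tan(np.radians(c['vfov'])/2); return c,f
def ray(n,u,v):
    c,f=cam(n); K=np.array([[f,0,c['cx']],[0,f,c['cy']],[0,0,1]]); d=np.zeros(5)
    for k in c:
        if 'dist' in k: d=np.array(c[k],float)
    p=cv2.undistortPoints(np.array([[[u,v]]],float),K,d)[0,0]
    E=np.array(c['extrinsics']); return E[:3,3],E[:3,:3]@np.array([p[0],-p[1],-1])
def onz(n,u,v,z):
    o,d=ray(n,u,v); return o+d*(z-o[2])/d[2]
def snap(n,f):
    i=robot.snapshot(n); cv2.imwrite('pics/'+f,i[:,:,::-1]); return i
E
python3 - <<'E'
from h import *
for n in('scene','top'): snap(n,n+'0.png'); print(robot.camera_info(n))
print(robot.get_obs())
E
```

```text
{'vfov': 49.13439523479863, 'cx': 319.5609863365701, 'cy': 203.26359499199705, 'extrinsics': array([[-0.84166914, -0.36726234,  0.39586794,  0.92903962],
       [ 0.53996728, -0.57964455,  0.6102848 ,  0.48529753],
       [ 0.00532807,  0.72741362,  0.68617858,  0.84133626],
       [ 0.        ,  0.        ,  0.        ,  1.        ]])}
{'vfov': 42.463786986876634, 'cx': 314.96003925631715, 'cy': 192.54224893866643, 'extrinsics': array([[ 0.00943773,  0.99517369, -0.09767428,  0.35337743],
       [-0.99984068,  0.01087149,  0.01415724, -0.19704575],
       [ 0.01515078,  0.0975251 ,  0.99511774,  1.41319316],
       [ 0.        ,  0.        ,  0.        ,  1.        ]])}
{'time': 0.1, 'joint_positions': array([-1.21109228e+00,  8.78523428e-02,  1.37208712e+00,  4.20058731e-06,
        1.68362018e+00, -1.03112081e-01]), 'qvel': array([ 0.00103663, -0.0004693 , -0.00313118,  0.00197018, -0.00090013,
       -0.00131283]), 'joint_torque': array([ 1.78390474e-03, -3.41254985e+01, -3.03300333e+01,  7.18634902e-02,
        3.04464076e-02, -9.35034655e-05]), 'tool_pos': array([ 0.24534908, -0.49161006,  0.16984514]), 'ee_rot': array([-3.13963654e+00, -2.06614183e-04,  4.62816397e-01]), 'wrist_force': array([ 0.33882885,  0.05126994, -0.7144861 ]), 'wrist_torque': array([-0.03300243, -0.01718887, -0.00524729]), 'finger_force': 0.0, 'width': 0.0942011413951811}
```

View pics/scene0.png

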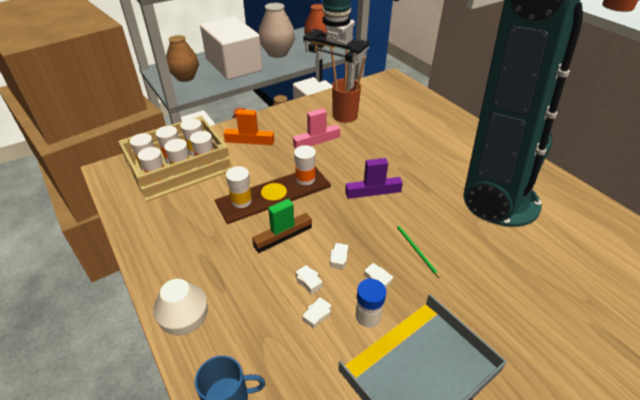

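View pics/top0.png

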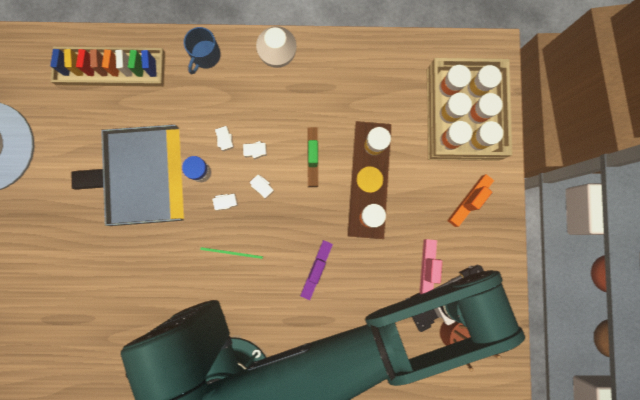

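The scene view shows the blue-lidded jar at (370,300), the pan lip at (392,340), four white offcuts at (317,312), (309,278), (340,256) and (378,274), the green sweeper at (282,222), and the spot at (274,192). In the top view these are: jar (194,168), lip (175,172), offcuts (224,138), (254,150), (261,186) and (224,202), green handle (313,152), spot (370,179).

Sweeper candidates in the top view are green (313,152), purple (317,270), pink (431,265) and orange (471,200). Only the one at (313,152) has the green handle. The thin green stick at (232,252) is not a sweeper.

```bash
cat > m.py <<'E'
from h import *
def hsv(i): return cv2.cvtColor(i,cv2.COLOR_RGB2HSV)
R={'blue':((105,150,60),(125,255,255)),'green':((50,150,60),(70,255,255)),'yellow':((22,200,120),(30,255,255)),'white':((0,0,185),(180,50,255))}
def blobs(i,c,amin=60):
    m=cv2.inRange(hsv(i),*map(np.array,R[c]))
    cs,_=cv2.findContours(m,cv2.RETR_EXTERNAL,cv2.CHAIN_APPROX_NONE)
    return [(k,cv2.minAreaRect(k)) for k in cs if cv2.contourArea(k)>amin]
E
python3 - <<'E'
from m import *
zs={'blue':.1,'green':.114,'yellow':.006,'white':.02}
for n in('top','scene'):
    i=cv2.cvtColor(cv2.imread(f'pics/{n}0.png'),cv2.COLOR_BGR2RGB)
    for c in R:
        for k,r in blobs(i,c):
            u,v=r[0]; P=onz(n,u,v,zs[c])
            if 0<P[0]<.9 and -.7<P[1]<.6:
                b=np.array([onz(n,*q,zs[c])[:2] for q in cv2.boxPoints(r)])
                e=b[1]-b[0];g=b[2]-b[1]
                if np.linalg.norm(g)>np.linalg.norm(e): e,g=g,e
                print(n,c,(int(u),int(v)),P[:2].round(3),'L',np.linalg.norm(e).round(3),'W',np.linalg.norm(g).round(3),'ang',np.degrees(np.arctan2(e[1],e[0])).round(1)%180)
i=cv2.imread('pics/top0.png')[100:300,90:410]
cv2.imwrite('pics/crop.png',cv2.resize(i,(800,500),interpolation=cv2.INTER_CUBIC))
E
```

```text
top blue (193, 167) [0.545 0.097] L 0.053 W 0.052 ang 45.80000000000001
top blue (145, 59) [0.829 0.232] L 0.043 W 0.016 ang 2.3000000000000114
top white (373, 215) [ 0.431 -0.376] L 0.063 W 0.06 ang 90.6
top white (224, 201) [0.464 0.029] L 0.063 W 0.039 ang 98.8
top white (261, 185) [ 0.509 -0.071] L 0.062 W 0.039 ang 50.30000000000001
top white (254, 149) [ 0.608 -0.049] L 0.06 W 0.044 ang 90.7
top white (379, 138) [ 0.643 -0.392] L 0.062 W 0.061 ang 179.7
top white (223, 137) [0.639 0.035] L 0.064 W 0.041 ang 9.400000000000006
top white (460, 132) [ 0.663 -0.616] L 0.062 W 0.061 ang 178.8
top white (459, 103) [ 0.743 -0.616] L 0.064 W 0.06 ang 90.8
top white (459, 75) [ 0.823 -0.616] L 0.062 W 0.06 ang 90.8
top white (118, 58) [0.858 0.331] L 0.05 W 0.018 ang 6.099999999999994
scene blue (371, 293) [0.556 0.106] L 0.073 W 0.057 ang 53.7
scene green (416, 248) [0.409 0.074] L 0.145 W 0.007 ang 82.0
scene green (281, 216) [ 0.609 -0.173] L 0.108 W 0.06 ang 65.8
scene yellow (391, 339) [0.545 0.173] L 0.241 W 0.035 ang 5.0
scene yellow (273, 191) [ 0.531 -0.371] L 0.073 W 0.069 ang 147.7
scene white (316, 310) [0.644 0.038] L 0.065 W 0.043 ang 13.5
scene white (179, 302) [ 0.888 -0.143] L 0.132 W 0.075 ang 89.4
scene white (308, 276) [ 0.61 -0.05] L 0.069 W 0.043 ang 103.7
scene white (378, 273) [0.469 0.031] L 0.065 W 0.038 ang 108.2
scene white (338, 253) [ 0.512 -0.071] L 0.062 W 0.04 ang 46.599999999999994
scene white (237, 173) [ 0.592 -0.483] L 0.066 W 0.061 ang 147.7
scene white (304, 152) [ 0.369 -0.467] L 0.062 W 0.06 ang 57.8
```

View pics/crop.png

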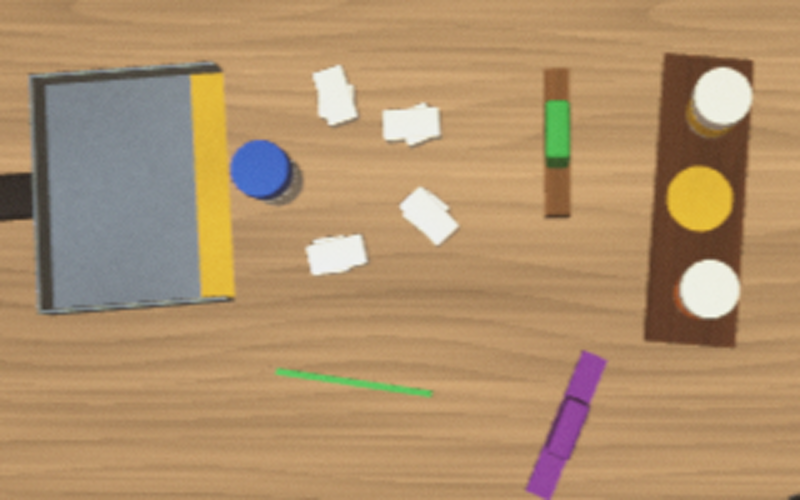

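The crop confirms the blue jar lid at crop (261,170), the green-handled sweeper at (557,130), the spot at (700,199) between the white lids at (722,97) and (709,289), and four offcuts. Next I'll refine the colours missed in the top view.

```bash
cat > t.py <<'E'
from m import *
R['blue']=((105,120,30),(125,255,255));R['green']=((45,120,60),(75,255,255));R['yellow']=((18,190,140),(32,255,255))
def rep(n,i,c,z,amin=60,lim=None):
    for k,r in blobs(i,c,amin):
        u,v=r[0]; P=onz(n,u,v,z)
        if not(0.2<P[0]<.8 and -.55<P[1]<.35): continue
        b=np.array([onz(n,*q,z)[:2] for q in cv2.boxPoints(r)])
        e=b[1]-b[0];g=b[2]-b[1]
        if np.linalg.norm(g)>np.linalg.norm(e): e,g=g,e
        print(n,c,z,(int(u),int(v)),P[:2].round(4),'L',np.linalg.norm(e).round(3),'W',np.linalg.norm(g).round(3),'ang',(np.degrees(np.arctan2(e[1],e[0]))%180).round(1))
E
python3 - <<'E'
from t import *
n='top'; i=cv2.cvtColor(cv2.imread('pics/top0.png'),cv2.COLOR_BGR2RGB)
H=hsv(i); print(H[152,313],H[179,370],H[172,175],H[168,194],H[183,313],H[160,360])
rep(n,i,'blue',.1);rep(n,i,'green',.114);rep(n,i,'yellow',.012);rep(n,i,'yellow',.002);rep(n,i,'white',.112,300)
# pan grey corners
for u,v in [(178,126),(183,222)]: print('rim front',onz(n,u,v,.04)[:2].round(3))
for q in [(308,127),(318,127),(308,186),(318,186)]: print('blade',onz(n,*q,.036)[:2].round(3))
for q in [(357,122),(391,124),(384,238),(348,236)]: print('board',onz(n,*q,.012)[:2].round(3))
E
```

```text
[ 61 142 183] [ 22 190 226] [ 23 186 222] [111 162 197] [ 13 146 138] [ 11 144 101]
top blue 0.1 (193, 167) [0.5444 0.0966] L 0.058 W 0.055 ang 53.8
top green 0.114 (230, 252) [ 0.3278 -0.0069] L 0.152 W 0.005 ang 82.0
top green 0.114 (312, 152) [ 0.5836 -0.2083] L 0.065 W 0.023 ang 0.5
top yellow 0.012 (369, 179) [ 0.5298 -0.3669] L 0.066 W 0.066 ang 72.0
top yellow 0.002 (369, 179) [ 0.531  -0.3681] L 0.067 W 0.066 ang 72.0
top white 0.112 (373, 215) [ 0.4255 -0.3644] L 0.059 W 0.056 ang 90.6
top white 0.112 (379, 138) [ 0.6238 -0.3789] L 0.057 W 0.057 ang 179.7
rim front [0.665 0.155]
rim front [0.406 0.133]
blade [ 0.668 -0.196]
blade [ 0.668 -0.223]
blade [ 0.506 -0.198]
blade [ 0.506 -0.225]
board [ 0.689 -0.332]
board [ 0.685 -0.426]
board [ 0.369 -0.406]
board [ 0.373 -0.308]
```

```bash
python3 - <<'E'
from t import *
R['yellow']=((18,165,120),(32,255,255))
for n in('top','scene'):
    i=cv2.cvtColor(cv2.imread(f'pics/{n}0.png'),cv2.COLOR_BGR2RGB)
    rep(n,i,'yellow',.002)
    for k,r in blobs(i,'yellow',300):
        if cv2.contourArea(k)>500: print([onz(n,*q,.002)[:2].round(3).tolist() for q in cv2.boxPoints(r)])
E
```

```text
top yellow 0.002 (369, 179) [ 0.5312 -0.3677] L 0.073 W 0.072 ang 135.6
top yellow 0.002 (174, 173) [0.5397 0.1697] L 0.248 W 0.034 ang 5.0
[[0.531, -0.316], [0.583, -0.368], [0.532, -0.419], [0.48, -0.368]]
[[0.663, 0.197], [0.665, 0.164], [0.418, 0.142], [0.416, 0.175]]
scene yellow 0.002 (390, 339) [0.5434 0.1699] L 0.244 W 0.038 ang 5.7
scene yellow 0.002 (239, 196) [ 0.6207 -0.4067] L 0.06 W 0.058 ang 152.0
scene yellow 0.002 (273, 191) [ 0.5291 -0.3755] L 0.078 W 0.074 ang 60.5
[[0.657, 0.163], [0.414, 0.139], [0.419, 0.177], [0.656, 0.197]]
```

Emit:
arm_command([
  [0.04,0.08,0.01,-0.03],
  [0.08,0.15,0.02,-0.06],
  [0.12,0.23,0.02,-0.09],
  [0.15,0.3,0.02,-0.12],
  [0.19,0.38,0.02,-0.15],
  [0.23,0.45,0.02,-0.18],
  [0.27,0.53,0.02,-0.21],
  [0.3,0.6,0.02,-0.221],
], claw=0)

```text
time: 0.77
tool_pos: [0.3948, -0.1928, 0.1805]
ee_rot: [-3.141, 0.0, -0.003]
wrist_force: [1.0, -0.6, 0.3]
width: 0.0939
finger_force: 0.0
```

Emit:
arm_command([
  [0.04,0.08,0,0],
  [0.08,0.16,0,0],
  [0.12,0.24,0,0],
  [0.16,0.32,0,0],
  [0.2,0.4,0,0],
  [0.24,0.48,0,0],
  [0.28,0.54,0,0],
  [0.302,0.58,0,0],
])

```text
time: 1.43
tool_pos: [0.5458, 0.098, 0.1802]
ee_rot: [-3.141, 0.001, 0.001]
wrist_force: [0.5, -0.3, 0.5]
width: 0.0937
finger_force: 0.0
```

```bash
python3 - <<'E'
from t import *
print(robot.get_obs()['tool_pos'])
for n in('top','scene'): 
    i=snap(n,n+'1.png'); rep(n,i,'blue',.1)
E
```

```text
[0.54581912 0.09797441 0.18019249]
top blue 0.1 (193, 172) [0.5305 0.0962] L 0.054 W 0.028 ang 90.7
scene blue 0.1 (370, 293) [0.5578 0.1061] L 0.074 W 0.058 ang 42.2
```

View pics/scene1.png

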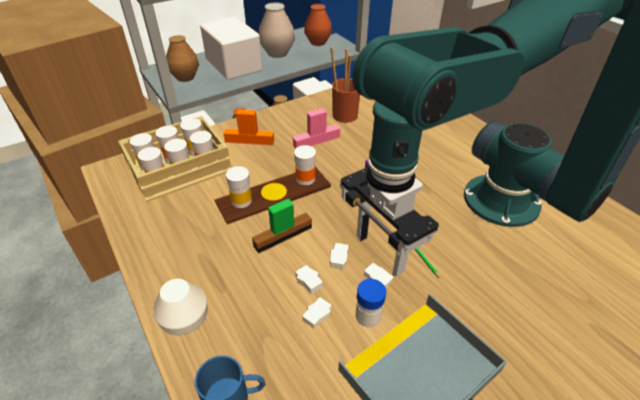

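The picture shows the open gripper at (381,256) above and near the jar lid at (371,289). I'll check the alignment by projection.

```bash
python3 - <<'E'
from t import *
def proj(n,p):
    c,f=cam(n);E=np.linalg.inv(c['extrinsics']);q=E[:3,:3]@p+E[:3,3];return (c['cx']+f*q[0]/-q[2]).round(1),(c['cy']+f*q[1]/q[2]).round(1)
i=cv2.cvtColor(cv2.imread('pics/scene1.png'),cv2.COLOR_BGR2RGB)
for y in(-.047,.047): print('tip in',proj('scene',np.array([.546,.098+y,.18])))
k=max(blobs(i,'blue'),key=lambda t:cv2.contourArea(t[0]) if abs(t[1][0][0]-370)<15 else 0)[0]
print('blue bbox',cv2.boundingRect(k))
for p in((.546,.097),(.54,.095),(.552,.1),(.556,.09)):
    C=[proj('scene',np.array([p[0]+.03*np.cos(a),p[1]+.03*np.sin(a),z])) for a in np.linspace(0,6.28,40) for z in(.07,.1)]
    C=np.array(C);print(p,C.min(0),C.max(0))
E
```

```text
tip in (np.float64(362.0), np.float64(247.8))
tip in (np.float64(392.3), np.float64(280.3))
blue bbox (367, 0, 25, 43)
(0.546, 0.097) [357.  276.1] [387.3 308.7]
(0.54, 0.095) [358.7 274.2] [389.  306.6]
(0.552, 0.1) [355.5 278.3] [385.9 311.1]
(0.556, 0.09) [351.2 275.9] [381.3 308.5]
```

Emit:
arm_command([
  [0.004,0.001,-0.05,0],
  [0.004,0.001,-0.1,0],
  [0.004,0.001,-0.14,0],
  [0.004,0.001,-0.18,0],
  [0.004,0.001,-0.22,0],
  [0.004,0.001,-0.26,0],
  [0.004,0.001,-0.298,0],
  [0.004,0.001,-0.298,0],
])

```text
time: 2.2
tool_pos: [0.5431, 0.0944, 0.0268]
ee_rot: [3.14, 0.01, -0.001]
wrist_force: [-0.5, -0.4, -1.0]
width: 0.094
finger_force: 0.0
```

Emit:
arm_command([
  [0,0,0,0],
  [0,0,0,0],
  [0,0,0,0],
  [0,0,0,0],
  [0,0,0,0],
  [0,0,0,0],
  [0,0,0,0],
  [0,0,0,0],
], claw=1)

```text
time: 2.87
tool_pos: [0.5483, 0.0963, 0.0331]
ee_rot: [-3.141, -0.002, 0.0]
wrist_force: [-0.6, 2.5, 4.0]
width: 0.0597
finger_force: 30.0
```

Emit:
arm_command([
  [0,0,0.02,0],
  [0,0,0.06,0],
  [0,0,0.1,0],
  [0,0,0.15,0],
  [0,0,0.2,0],
  [0,0,0.25,0],
  [0,0,0.29,0],
  [0,0,0.3,0],
])

```text
time: 3.53
tool_pos: [0.5489, 0.0954, 0.1859]
ee_rot: [3.141, -0.006, -0.0]
wrist_force: [0.8, -0.2, -2.3]
width: 0.0601
finger_force: 30.0
```

Emit:
arm_command([
  [0,-0.03,0,0],
  [0,-0.08,0,0],
  [0,-0.14,0,0],
  [-0.01,-0.2,0,0],
  [-0.02,-0.26,0,0],
  [-0.02,-0.32,0,0],
  [-0.02,-0.38,0,0],
  [-0.02,-0.44,0,0],
])

```text
time: 4.2
tool_pos: [0.536, -0.1256, 0.18]
ee_rot: [-3.141, 0.004, -0.0]
wrist_force: [0.7, 0.2, -2.3]
width: 0.0596
finger_force: 30.0
```

Emit:
arm_command([
  [0,-0.06,0,0],
  [0,-0.12,0,0],
  [0,-0.18,0,0],
  [-0.01,-0.24,0,0],
  [-0.01,-0.3,0,0],
  [-0.01,-0.36,0,0],
  [-0.01,-0.41,0,0],
  [-0.01,-0.44,0,0],
])

```text
time: 4.87
tool_pos: [0.5307, -0.3468, 0.1792]
ee_rot: [-3.14, 0.004, -0.003]
wrist_force: [0.0, -0.4, -3.7]
width: 0.0595
finger_force: 30.0
```

Emit:
arm_command([
  [0,-0.02,0,0],
  [0,-0.035,0,0],
  [0,-0.045,0,0],
  [0,-0.045,0,0],
  [0,-0.045,0,0],
])

```text
time: 5.28
tool_pos: [0.5327, -0.3658, 0.182]
ee_rot: [-3.141, -0.0, 0.001]
wrist_force: [-1.1, 0.9, -2.2]
width: 0.0598
finger_force: 30.0
```

```bash
python3 - <<'E'
from t import *
print(robot.get_obs()['tool_pos'])
for n in('top','scene'): snap(n,n+'2.png')
a=cv2.imread('pics/scene2.png')[80:280,180:420]
cv2.imwrite('pics/c2.png',cv2.resize(a,(720,600),interpolation=cv2.INTER_CUBIC))
E
```

```text
[ 0.53268637 -0.36583187  0.1820062 ]
```

View pics/c2.png

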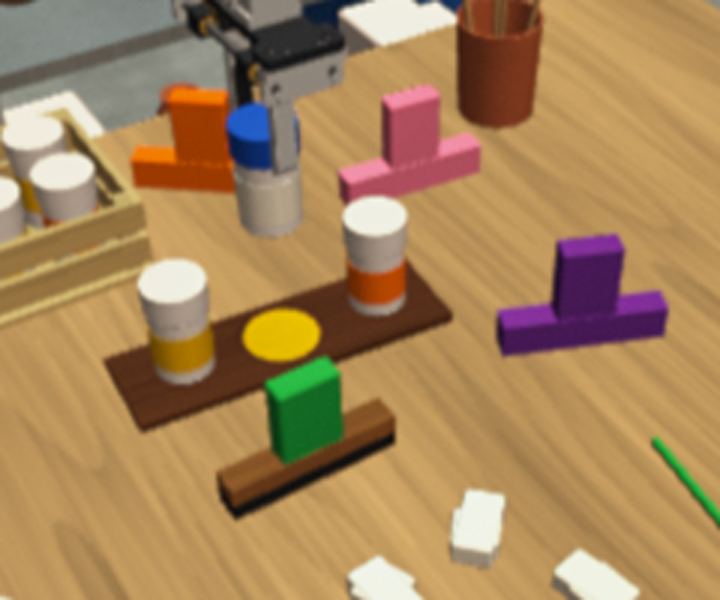

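The crop shows the jar upright in the gripper at (268,170), with the neighbours at (178,320) and (376,255) and the spot at (282,334). The finger tip looks high on the jar, so I'll measure how high the underside is.

```bash
cat >> h.py <<'E'
def proj(n,p):
    c,f=cam(n);E=np.linalg.inv(c['extrinsics']);q=E[:3,:3]@np.array(p)+E[:3,3];return float((c['cx']+f*q[0]/-q[2]).round(1)),float((c['cy']+f*q[1]/q[2]).round(1))
E
python3 - <<'E'
from t import *
i=cv2.cvtColor(cv2.imread('pics/scene2.png'),cv2.COLOR_BGR2RGB)
for k,r in blobs(i,'blue',30): 
    if cv2.boundingRect(k)[1]>100: print(cv2.boundingRect(k))
for z in(.10,.12,.135,.152):
    for r,h0 in((.028,0),(.03,.1)):
        C=np.array([proj('scene',[.533+r*np.cos(a),-.366+r*np.sin(a),z+h0]) for a in np.linspace(0,6.28,60)])
        print(z,h0,C.min(0),C.max(0))
print('tip near',proj('scene',[.533,-.366+.03,.182]))
E
```

```text
(256, 114, 15, 22)
0.1 0 [261.1 160.1] [281.8 173. ]
0.1 0.1 [256.9 129.1] [280.5 142.6]
0.12 0 [260.4 154.3] [281.4 167.2]
0.12 0.1 [256.2 122.5] [280.  135.9]
0.135 0 [259.9 149.8] [281.1 162.6]
0.135 0.1 [255.6 117.5] [279.7 130.8]
0.152 0 [259.4 144.7] [280.8 157.4]
0.152 0.1 [254.9 111.7] [279.3 124.9]
tip near (274.8, 147.4)
```

Emit:
arm_command([
  [-0.004,-0.004,-0.04,0],
  [-0.004,-0.006,-0.09,0],
  [-0.004,-0.006,-0.14,0],
  [-0.004,-0.006,-0.18,0],
  [-0.004,-0.006,-0.21,0],
  [-0.004,-0.006,-0.235,0],
  [-0.004,-0.006,-0.25,0],
  [-0.004,-0.006,-0.25,0],
])

```text
time: 6.05
tool_pos: [0.5297, -0.3685, 0.055]
ee_rot: [-3.139, 0.003, 0.001]
wrist_force: [-0.1, -0.5, -3.6]
width: 0.0597
finger_force: 30.0
```

Emit:
arm_command([
  [0,0,-0.005,0],
  [0,0,-0.01,0],
  [0,0,-0.015,0],
  [0,0,-0.02,0],
  [0,0,-0.022,0],
  [0,0,-0.022,0],
  [0,0,-0.022,0],
])

```text
time: 6.63
tool_pos: [0.5304, -0.3698, 0.046]
ee_rot: [3.141, -0.0, -0.0]
wrist_force: [-0.1, -0.3, -2.0]
width: 0.0596
finger_force: 30.0
```

Emit:
arm_command([
  [0,0,-0.002,0],
  [0,0,-0.003,0],
  [0,0,-0.003,0],
  [0,0,-0.003,0],
])

```text
time: 6.97
tool_pos: [0.5307, -0.37, 0.0452]
ee_rot: [3.141, -0.001, -0.0]
wrist_force: [-1.1, 1.2, 1.5]
width: 0.0599
finger_force: 30.0
```

Emit:
arm_command([
  [0,0,0,0],
  [0,0,0,0],
  [0,0,0,0],
  [0,0,0,0],
  [0,0,0,0],
  [0,0,0,0],
], claw=0)

```text
time: 7.47
tool_pos: [0.5304, -0.3698, 0.0444]
ee_rot: [3.141, -0.0, -0.0]
wrist_force: [-0.1, -0.4, 0.0]
width: 0.0932
finger_force: 0.0
```

Emit:
arm_command([
  [0,0,0.03,0],
  [0,0,0.07,0],
  [0,0,0.12,0],
  [0,0,0.18,0],
  [0,0,0.24,0],
  [0,0,0.28,0],
  [0,0,0.28,0],
])

```text
time: 8.05
tool_pos: [0.5326, -0.3716, 0.1913]
ee_rot: [3.134, -0.009, 0.0]
wrist_force: [1.1, 0.6, 1.6]
width: 0.0939
finger_force: 0.0
```

Emit:
arm_command([
  [0.02,0.06,0,0],
  [0.05,0.12,0,0],
  [0.08,0.2,0,0],
  [0.1,0.26,0,0],
  [0.11,0.3,0,0],
  [0.112,0.322,0,0],
  [0.112,0.322,0,0],
  [0.112,0.322,0,0],
])

```text
time: 8.72
tool_pos: [0.5859, -0.2091, 0.1834]
ee_rot: [3.141, 0.002, 0.0]
wrist_force: [-0.2, -0.3, 0.3]
width: 0.0943
finger_force: 0.0
```

```bash
python3 - <<'E'
from t import *
print(robot.get_obs()['tool_pos'])
for n in('top','scene'): 
    i=snap(n,n+'3.png'); rep(n,i,'blue',.112); rep(n,i,'green',.114)
a=cv2.imread('pics/scene3.png')[120:360,180:460]
cv2.imwrite('pics/c3.png',cv2.resize(a,(700,600),interpolation=cv2.INTER_CUBIC))
C=[proj('scene',[.53+.03*np.cos(a),-.369+.03*np.sin(a),.112]) for a in np.linspace(0,6.28,40)]
print(np.min(C,0),np.max(C,0))
print('handle top corners',[proj('scene',[.586+a,-.209+b,.114]) for a,b in((.03,.013),(-.03,.013),(.03,-.013),(-.03,-.013))])
E
```

```text
[ 0.58587114 -0.20905132  0.18341381]
top blue 0.112 (375, 175) [ 0.5278 -0.3684] L 0.057 W 0.056 ang 179.8
top green 0.114 (312, 157) [ 0.572  -0.2084] L 0.046 W 0.023 ang 0.5
scene blue 0.112 (271, 167) [ 0.5415 -0.3509] L 0.085 W 0.055 ang 61.0
scene green 0.114 (416, 249) [0.409 0.075] L 0.146 W 0.009 ang 82.2
scene green 0.114 (282, 215) [ 0.6068 -0.1723] L 0.106 W 0.061 ang 68.7
[260.4 155.3] [282.7 169. ]
handle top corners [(274.0, 211.3), (295.8, 202.1), (268.8, 205.0), (290.4, 196.0)]
```

View pics/c3.png

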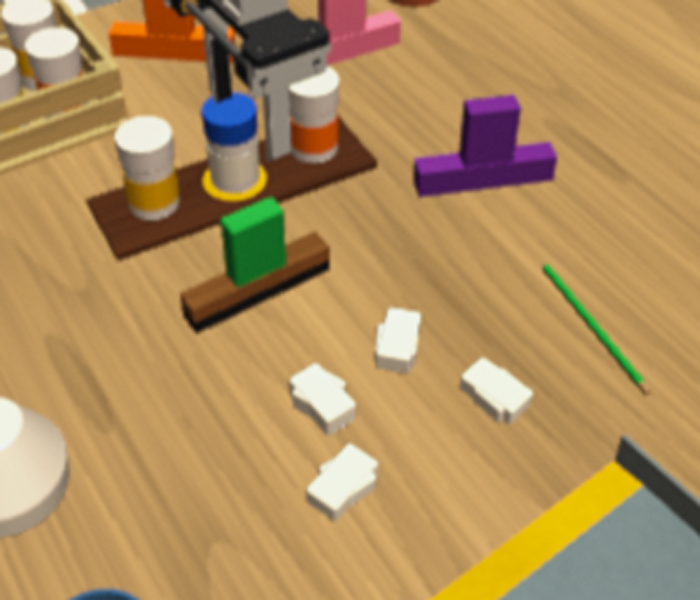

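The crop shows the blue jar upright and centred on the spot at (233,150), with its neighbours in place and the sweeper at (255,260). Now I'll grasp the sweeper.

Emit:
arm_command([
  [0,0,-0.05,0],
  [0,0,-0.1,0],
  [0,0,-0.14,0],
  [0,0,-0.18,0],
  [0,0,-0.21,0],
  [0,0,-0.24,0],
  [0,0,-0.25,0],
  [0,0,-0.25,0],
])

```text
time: 9.48
tool_pos: [0.5847, -0.2097, 0.0572]
ee_rot: [-3.14, 0.004, -0.002]
wrist_force: [0.6, 0.5, 0.4]
width: 0.094
finger_force: 0.0
```

Emit:
arm_command([
  [0,0,0,0],
  [0,0,0,0],
  [0,0,0,0],
  [0,0,0,0],
  [0,0,0,0],
  [0,0,0,0],
  [0,0,0,0],
  [0,0,0,0],
], claw=1)

```text
time: 10.15
tool_pos: [0.5864, -0.2087, 0.0595]
ee_rot: [3.141, -0.0, 0.0]
wrist_force: [0.4, -0.7, -0.3]
width: 0.0442
finger_force: 0.0
```

Emit:
arm_command([
  [0,0,0,0],
  [0,0,0,0],
  [0,0,0,0],
  [0,0,0,0],
  [0,0,0,0],
  [0,0,0,0],
])

```text
time: 10.65
tool_pos: [0.5864, -0.2087, 0.0593]
ee_rot: [-3.142, 0.0, -0.0]
wrist_force: [0.6, 0.3, -0.3]
width: 0.0257
finger_force: 29.9
```

Sweeper gripped at 26 mm. Now I'll lift it about 6 mm, turn it 17° and go behind offcuts c and d.

Emit:
arm_command([
  [0,0,0.012,0],
  [0.03,0,0.012,0.03],
  [0.07,0.01,0.012,0.07],
  [0.11,0.05,0.012,0.11],
  [0.126,0.1,0.012,0.142],
  [0.126,0.15,0.012,0.142],
  [0.126,0.2,0.012,0.142],
  [0.126,0.216,0.012,0.142],
])

```text
time: 11.32
tool_pos: [0.6486, -0.0964, 0.064]
ee_rot: [-3.137, 0.002, 0.301]
wrist_force: [-0.4, 0.1, -4.2]
width: 0.0257
finger_force: 30.0
```

Emit:
arm_command([
  [-0.002,0.01,0,0],
  [-0.008,0.03,0,0],
  [-0.016,0.055,0,0],
  [-0.024,0.08,0,0],
  [-0.032,0.106,0,0],
  [-0.039,0.13,0,0],
  [-0.047,0.156,0,0],
  [-0.055,0.182,0,0],
])

```text
time: 11.98
tool_pos: [0.6214, -0.0086, 0.0655]
ee_rot: [3.141, -0.0, 0.297]
wrist_force: [0.3, -0.5, -4.3]
width: 0.0257
finger_force: 30.0
```

Emit:
arm_command([
  [-0.008,0.026,0,0],
  [-0.016,0.052,0,0],
  [-0.024,0.078,0,0],
  [-0.032,0.104,0,0],
  [-0.039,0.13,0,0],
  [-0.047,0.156,0.001,0],
  [-0.055,0.182,0.002,0],
  [-0.06,0.2,0.003,0],
])

```text
time: 12.65
tool_pos: [0.5911, 0.0922, 0.0668]
ee_rot: [-3.141, 0.001, 0.298]
wrist_force: [0.5, -1.4, -4.6]
width: 0.0254
finger_force: 30.0
```

```bash
python3 - <<'E'
from t import *
print(robot.get_obs()['tool_pos'],robot.get_obs()['ee_rot'],robot.get_obs()['width'])
for n in('scene','top'): 
    i=snap(n,n+'4.png'); rep(n,i,'white',.02)
a=cv2.imread('pics/scene4.png')[150:400,180:520]
cv2.imwrite('pics/c4.png',cv2.resize(a,(748,550),interpolation=cv2.INTER_CUBIC))
E
```

```text
[0.59105141 0.09219961 0.06677626] [-3.14076402e+00  5.56194601e-04  2.98316556e-01] 0.025437438497639416
scene white 0.02 (355, 337) [0.6103 0.1356] L 0.067 W 0.043 ang 18.4
scene white 0.02 (375, 319) [0.5493 0.1244] L 0.066 W 0.042 ang 114.5
scene white 0.02 (373, 243) [ 0.4203 -0.0505] L 0.103 W 0.035 ang 11.7
scene white 0.02 (239, 176) [ 0.5907 -0.4673] L 0.105 W 0.075 ang 96.1
scene white 0.02 (306, 154) [ 0.3696 -0.4521] L 0.108 W 0.077 ang 86.6
top white 0.02 (373, 215) [ 0.4306 -0.3763] L 0.063 W 0.06 ang 90.6
top white 0.02 (224, 201) [0.4634 0.0289] L 0.063 W 0.039 ang 97.8
top white 0.02 (261, 185) [ 0.5071 -0.0707] L 0.062 W 0.04 ang 45.6
top white 0.02 (195, 169) [0.5496 0.1103] L 0.041 W 0.022 ang 1.8
top white 0.02 (378, 138) [ 0.6427 -0.391 ] L 0.063 W 0.062 ang 63.6
```

View pics/c4.png

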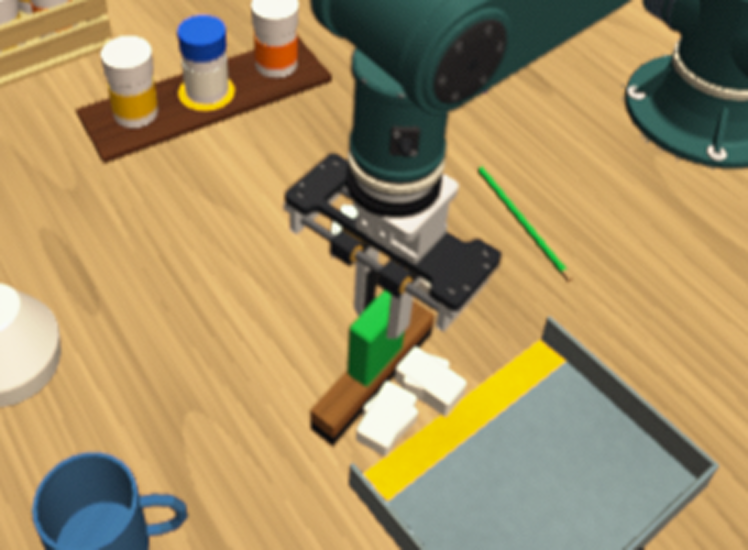

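The crop shows the sweeper pushing two offcuts, at (387,415) and (432,378), right up to the lip, both well inside the pan mouth. I'll continue into the pan.

Emit:
arm_command([
  [-0.009,0.028,0.002,0],
  [-0.018,0.056,0.003,0],
  [-0.026,0.084,0.004,0],
  [-0.034,0.112,0.004,0],
  [-0.043,0.14,0.004,0],
  [-0.051,0.17,0.004,0],
  [-0.06,0.2,0.004,0],
  [-0.068,0.226,0.004,0],
])

```text
time: 13.42
tool_pos: [0.5573, 0.2051, 0.0691]
ee_rot: [-3.141, -0.0, 0.298]
wrist_force: [0.1, -1.4, -3.0]
width: 0.0258
finger_force: 30.0
```

Emit:
arm_command([
  [0,0,0,0],
  [0.008,-0.03,0,0],
  [0.02,-0.08,0,0],
  [0.04,-0.14,0,0],
  [0.06,-0.2,0,0],
  [0.08,-0.27,0,0],
  [0.1,-0.34,0,0],
  [0.11,-0.4,0,0],
])

```text
time: 14.08
tool_pos: [0.6137, 0.0008, 0.0687]
ee_rot: [3.141, -0.0, 0.297]
wrist_force: [0.1, -0.4, -4.6]
width: 0.0261
finger_force: 30.0
```

```bash
python3 - <<'E'
from t import *
print(robot.get_obs()['tool_pos'],robot.get_obs()['width'])
for n in('scene','top'): 
    i=snap(n,n+'5.png')
    rep(n,i,'white',.024)
E
```

```text
[0.6136704  0.00081638 0.0687475 ] 0.026056596705747608
scene white 0.024 (407, 374) [0.5749 0.2537] L 0.064 W 0.044 ang 19.8
scene white 0.024 (427, 354) [0.5134 0.2435] L 0.066 W 0.045 ang 113.9
scene white 0.024 (378, 273) [0.4719 0.0331] L 0.065 W 0.041 ang 99.1
scene white 0.024 (334, 217) [ 0.4536 -0.1759] L 0.104 W 0.041 ang 13.8
scene white 0.024 (239, 176) [ 0.5929 -0.4616] L 0.105 W 0.074 ang 94.3
top white 0.024 (373, 215) [ 0.4304 -0.3757] L 0.062 W 0.06 ang 90.6
top white 0.024 (230, 201) [0.4643 0.0124] L 0.038 W 0.032 ang 1.4
top white 0.024 (261, 185) [ 0.5066 -0.071 ] L 0.062 W 0.04 ang 45.6
top white 0.024 (144, 182) [0.5113 0.2447] L 0.064 W 0.042 ang 116.0
top white 0.024 (142, 161) [0.5695 0.2525] L 0.063 W 0.041 ang 17.2
top white 0.024 (379, 138) [ 0.6421 -0.3912] L 0.061 W 0.061 ang 179.7
```

c and d are in the pan, about 93 to 97 mm past the lip's front edge. Next I'll go around behind a and b.

Emit:
arm_command([
  [0.04,-0.03,0,0],
  [0.08,-0.09,0,0],
  [0.08,-0.16,0,0],
  [0.08,-0.23,0,0],
  [0.07,-0.29,0,-0.04],
  [0.0,-0.29,0,-0.09],
  [-0.07,-0.29,-0.005,-0.142],
  [-0.14,-0.29,-0.006,-0.142],
])

```text
time: 14.85
tool_pos: [0.5412, -0.1417, 0.0644]
ee_rot: [-3.14, 0.002, -0.005]
wrist_force: [-0.7, -0.2, -3.8]
width: 0.0256
finger_force: 29.9
```

Emit:
arm_command([
  [-0.05,0,0,0],
  [-0.066,0,0,0],
  [-0.066,0.02,0,0],
  [-0.066,0.04,0,0],
  [-0.066,0.07,0,0],
  [-0.066,0.1,0,0],
  [-0.066,0.13,0,0],
  [-0.066,0.16,0,0],
])

```text
time: 15.52
tool_pos: [0.5112, -0.0599, 0.0662]
ee_rot: [-3.141, -0.001, 0.001]
wrist_force: [0.4, -1.3, -4.5]
width: 0.0259
finger_force: 30.0
```

Emit:
arm_command([
  [0,0.03,0,0],
  [0,0.06,0,0],
  [0,0.09,0,0],
  [0,0.12,0,0],
  [0,0.15,0,0],
  [0,0.18,0,0],
  [0,0.21,0,0],
  [0,0.24,0,0],
])

```text
time: 16.18
tool_pos: [0.511, 0.0603, 0.0661]
ee_rot: [3.142, -0.001, 0.001]
wrist_force: [0.4, -1.5, -4.1]
width: 0.0256
finger_force: 30.0
```

```bash
python3 - <<'E'
from t import *
print(robot.get_obs()['tool_pos'],robot.get_obs()['ee_rot'],robot.get_obs()['width'])
for n in('scene','top'): 
    i=snap(n,n+'6.png'); rep(n,i,'white',.02)
a=cv2.imread('pics/scene6.png')[150:400,180:520]
cv2.imwrite('pics/c6.png',cv2.resize(a,(748,550),interpolation=cv2.INTER_CUBIC))
E
```

```text
[0.51096708 0.06034743 0.06611966] [ 3.14152712e+00 -1.01257856e-03  1.48758142e-03] 0.025634194143461915
scene white 0.02 (407, 374) [0.5733 0.2525] L 0.065 W 0.044 ang 18.2
scene white 0.02 (427, 354) [0.5119 0.2422] L 0.066 W 0.044 ang 115.0
scene white 0.02 (372, 306) [0.5345 0.0936] L 0.064 W 0.043 ang 1.3
scene white 0.02 (396, 297) [0.4773 0.1048] L 0.066 W 0.041 ang 84.5
scene white 0.02 (393, 216) [ 0.3157 -0.0981] L 0.104 W 0.036 ang 176.4
scene white 0.02 (237, 173) [ 0.5915 -0.4826] L 0.073 W 0.073 ang 119.2
scene white 0.02 (304, 151) [ 0.368  -0.4677] L 0.074 W 0.072 ang 45.6
top white 0.02 (373, 215) [ 0.4306 -0.3763] L 0.063 W 0.06 ang 90.6
top white 0.02 (379, 138) [ 0.6429 -0.3918] L 0.062 W 0.061 ang 179.7
```

View pics/c6.png

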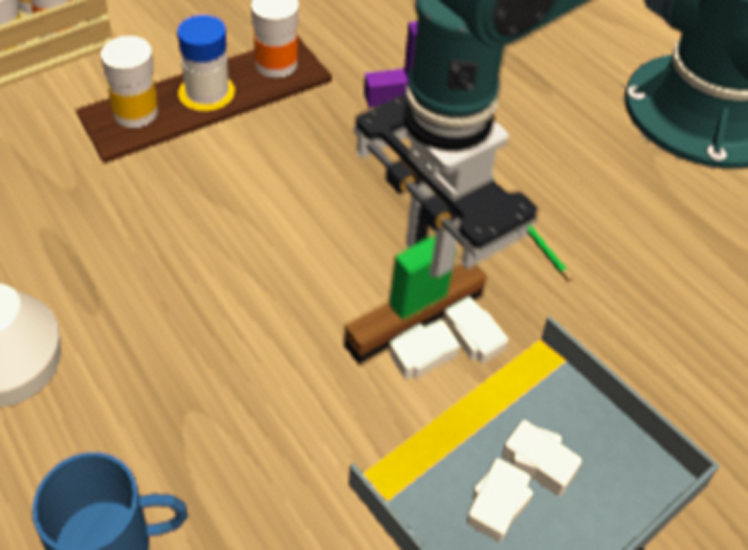

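The crop shows a and b lined up against the blade at (425,347) and (477,328), with c and d inside the pan at (500,497) and (545,455). I'll push on.

Emit:
arm_command([
  [0.004,0.035,0.003,0],
  [0.008,0.07,0.005,0],
  [0.008,0.105,0.006,0],
  [0.008,0.14,0.006,0],
  [0.008,0.175,0.006,0],
  [0.008,0.21,0.006,0],
  [0.008,0.24,0.006,0],
  [0.008,0.275,0.006,0],
])

```text
time: 16.95
tool_pos: [0.5145, 0.1954, 0.0689]
ee_rot: [3.139, -0.0, -0.0]
wrist_force: [-0.6, -2.1, -3.1]
width: 0.0256
finger_force: 30.0
```

Emit:
arm_command([
  [0,0,0,0],
  [0,-0.03,0,0],
  [0,-0.08,0,0],
  [0,-0.15,0,0],
  [0,-0.23,0,0],
  [0,-0.31,0,0],
  [0,-0.39,0,0],
  [0,-0.46,0,0],
])

```text
time: 17.62
tool_pos: [0.5138, -0.0373, 0.0691]
ee_rot: [3.14, -0.001, -0.001]
wrist_force: [1.5, -0.1, -4.2]
width: 0.0259
finger_force: 30.0
```

```bash
python3 - <<'E'
from t import *
print(robot.get_obs()['tool_pos'],robot.get_obs()['width'])
a=np.radians(5);o=np.array([.541,.153]);Rm=np.array([[np.cos(a),np.sin(a)],[-np.sin(a),np.cos(a)]])
for n in('scene','top'): 
    i=snap(n,n+'7.png')
    for k,r in blobs(i,'white'):
        P=onz(n,*r[0],.024)[:2]; q=Rm@(P-o)
        if abs(q[0])<.2 and -.3<q[1]<.25: print(n,r[0],'pan',q.round(3))
E
```

```text
[ 0.51384114 -0.03734651  0.06909613] 0.025943212614077
scene (422.4768371582031, 370.8497009277344) pan [0.013 0.11 ]
scene (441.52459716796875, 348.2295227050781) pan [-0.053  0.101]
top (143.0, 196.0) pan [-0.057  0.099]
top (135.5, 167.0) pan [0.023 0.116]
```

Emit:
arm_command([
  [0,-0.05,0,0],
  [0,-0.11,0,0],
  [0,-0.16,0,0],
  [0,-0.18,-0.004,0],
  [0,-0.18,-0.01,0],
  [0,-0.18,-0.015,0],
  [0,-0.18,-0.018,0],
  [0,-0.18,-0.018,0],
])

```text
time: 18.38
tool_pos: [0.5148, -0.1234, 0.0608]
ee_rot: [3.141, -0.002, 0.002]
wrist_force: [1.4, -1.0, 0.2]
width: 0.0256
finger_force: 30.0
```

Emit:
arm_command([
  [0,0,-0.001,0],
  [0,0,-0.002,0],
  [0,0,-0.002,0],
  [0,0,-0.002,0],
])

```text
time: 18.72
tool_pos: [0.5154, -0.1238, 0.0603]
ee_rot: [3.142, -0.004, 0.001]
wrist_force: [3.6, 0.7, 4.0]
width: 0.0258
finger_force: 30.0
```

```bash
python3 - <<'E'
from t import *
a=np.radians(5);o=np.array([.541,.153]);Rm=np.array([[np.cos(a),np.sin(a)],[-np.sin(a),np.cos(a)]])
i=snap('top','top8.png')
for k,r in blobs(i,'white'):
    q=np.array([Rm@(onz('top',*p[0].astype(float),.026)[:2]-o) for p in k])
    if abs(q.mean(0)[0])<.2 and -.3<q.mean(0)[1]<.25: print(cv2.contourArea(k),q.min(0).round(3),q.max(0).round(3))
a=cv2.imread('pics/scene7.png')[150:400,180:520]
cv2.imwrite('pics/c7.png',cv2.resize(a,(748,550),interpolation=cv2.INTER_CUBIC))
E
```

```text
269.5 [-0.077  0.069] [-0.037  0.129]
848.5 [-0.032  0.063] [0.079 0.169]
```

View pics/c7.png

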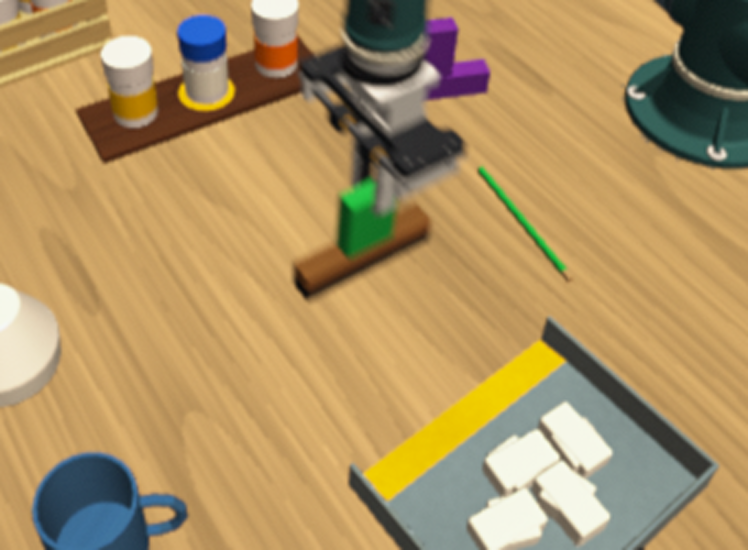

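All four offcuts lie flat in the pan at (575,437), (520,460), (573,500) and (507,522), with every edge at least 63 mm past the front edge. The sweeper is on the bench, so I'll release it and raise the arm.

Emit:
arm_command([
  [0,0,0,0],
  [0,0,0,0],
  [0,0,0,0],
  [0,0,0,0],
  [0,0,0,0],
  [0,0,0,0],
  [0,0,0,0],
  [0,0,0,0],
], claw=0)

```text
time: 19.43
tool_pos: [0.5138, -0.1243, 0.0588]
ee_rot: [3.142, 0.0, -0.0]
wrist_force: [0.4, 0.3, 0.4]
width: 0.0755
finger_force: 0.0
```

Emit:
arm_command([
  [0,0,0.03,0],
  [0,0,0.07,0],
  [0,0,0.12,0],
  [0,0,0.18,0],
  [0,0,0.24,0],
  [0,0,0.28,0],
  [0,0,0.28,0],
  [0,0,0.28,0],
])

```text
time: 20.1
tool_pos: [0.5146, -0.1245, 0.2002]
ee_rot: [3.14, -0.003, -0.0]
wrist_force: [-0.6, 0.2, -0.0]
width: 0.0942
finger_force: 0.0
```

Emit:
arm_command([
  [-0.04,0,0,0],
  [-0.1,0,0,0],
  [-0.16,0,0,0],
  [-0.22,0,0,0],
  [-0.28,0,0,0],
  [-0.3,0,0,0],
  [-0.3,0,0,0],
  [-0.3,0,0,0],
])

```text
time: 20.77
tool_pos: [0.364, -0.1242, 0.1979]
ee_rot: [-3.141, 0.0, -0.001]
wrist_force: [0.2, -0.6, 0.8]
width: 0.0941
finger_force: 0.0
```

```bash
python3 - <<'E'
from t import *
print(robot.get_obs()['tool_pos'])
i=snap('scene','scene9.png'); t=snap('top','top9.png'); rep('top',t,'green',.114); rep('top',t,'blue',.112)
E
```

```text
[ 0.3639876  -0.12419129  0.19788292]
top green 0.114 (279, 179) [ 0.5145 -0.1251] L 0.061 W 0.023 ang 0.9
top blue 0.112 (375, 175) [ 0.5278 -0.3684] L 0.057 W 0.056 ang 179.8
```

View pics/scene9.png

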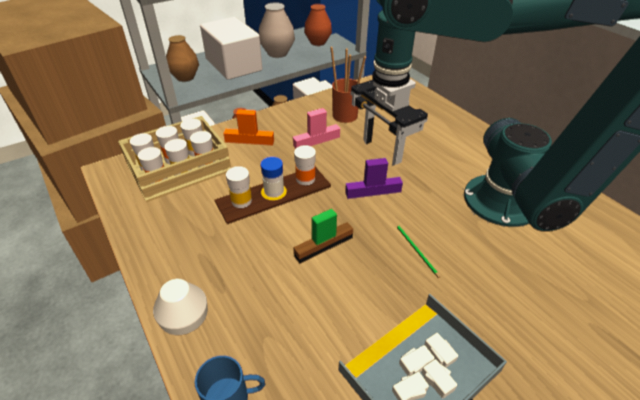

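The final view shows the jar on the spot at (272,180), the sweeper upright at (324,235), the four offcuts in the pan around (428,368), and the robot clear of everything.

```bash
python3 -c "
from bench import robot
print(robot.close_job())"
```

```text
the job is handed in; nothing more can be done
None
```

The job is handed in at about 21 s; the last camera views show the blue jar upright on the yellow spot, all four offcuts in the pan past the lip, and the sweeper upright on the bare bench, but the hand-in gave no verdict.

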